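# Hold the set-screw collar on the flat of the sanding spindle

## Robot

A 7-joint arm with a two-finger parallel gripper is mounted at the origin on the work surface. World frame = base frame: x ahead of the robot, y to its left, z up, the work surface at z = 0. Lengths are in m, angles in rad, forces in N, time in s.
With the tool pointing down it reaches from about 0.4 to 0.85 m from the base axis. Payload 4.5 kg.
Tool frame: the origin (TCP) lies midway between the tips of the shut fingers; the grasp point (between the pads) lies arm.grasp_offset behind it (arm.grasp_offset is the distance from the TCP to the grasp point, in m); z points along the fingers, y is the direction in which the jaws open and shut (so a half turn about z gives the same grasp; the last joint's range is limited). The gripper opens to 88 mm and grips with 3 to 60 N. Pads are 18 mm wide; open, the fingers measure 123 mm over their backs; the gripper's body (75 mm by 187 mm) begins 45 mm behind the grasp point.
Start: joints at [-1.275, 0.689, -0.195, 1.565, 0.157, 0.902, -0.215], TCP at [0.162, 0.604, 0.239] pointing down, gripper open.
Joint ranges: [-3.01, 3.01], [-0.46, 2.08], [-1.47, 1.51], [0.13, 2.56], [-1, 4.14], [0.04, 2.09], [-2.66, 2.66]. Speed limits (rad/s): [2.57, 2.57, 3.14, 3.14, 3.14, 3.14, 3.14].

## Interface

Orientations are given as a unit quaternion [x, y, z, w].
In Python, from station import sensors, cams, job, arm gives the robot as it stands. The module is installed in compiled form; this text tells all that it offers.
- The arm moves only by the tool jog_arm, never from a script. Its argument "rows" is a list of rows, each an object with "gripper": the finger opening in mm, from 0 to 88.1; "translation": the shift along the tool's x, y, z in units of 25 mm (1.0 is 25 mm), a list of three; "rot": the turn, a rotation vector about the tool's x, y, z in units of 5 degrees (1.0 is 5 degrees), a list of three. A call has 1 to 10 rows; each row shifts and turns the commanded pose from where the row before left it, along the tool's axes as they then stand; what a row does not reach is not made up. A row lasts 1/12 s, in which the tool goes at most 41.7 mm and 7.16 degrees, less where a joint would pass 70% of its speed; a pose out of reach is approached as far as the arm can. A call is refused whole if a number of a shift passes 1 or a number of a turn 1, either way. A call with a gripper value outside its range is refused whole. The fingers move at their own pace and stop on an object; "newtons" is the grip in N (left out, the last holds). Time passes only in rows, so rows that do not move let the fingers close. It gives the time, the measured TCP pose, the force and the opening at its end, in the units of the state.
- sensors.get_obs(): the state, without advancing time (a new reading comes with each control period).
- cams.get_image(name): name is "scene" or "top" or "wrist"; returns the picture (400x640x3 uint8, blue, green, red); there is no depth.
- cams.get_calibration(name): a dict with "vertical_fov" (degrees; the focal length in pixels is half the picture's height over the tangent of half this angle, whatever the lens; pixels are square), "cx", "cy" (the principal point, pixels), "k1" (the pictures are not rectified: a ray, as slopes to the right and down, at radius r is drawn at 1 + k1 r^2 times it, then the intrinsics apply), "eye" and "attitude" of the camera in the world; the wrist camera has in their place "tool_from_camera" (4x4, takes a point from camera to tool coordinates, whose origin is the TCP and whose axes are the flange's). Camera axes: x right, y down, z forward; pixel columns grow to the right and rows downward; lengths in m; the calibration is good to about 2 mm. A picture is of the moment at which its call begins: read the wrist's pose just before it. get_calibration takes no time and is no camera call.
- job.hand_in(): hands the job in, once; it reports no verdict.
Trained networks look in the newest picture that a camera, given by its name, has taken for a name from the list of things; names that differ only in an ending like _2 or _b are one class to them, and where a whole thing is asked for, a point or a joint stands for the part that bears it (a point fixed in the world has none). Each returns a list of dicts, best first, with "confidence" (0 to 1); they miss things now and then, are a little off and sometimes report something else, mostly with a low value. They report only what shows in the picture. A call takes as long as a camera call.
- cams.trace(camera, thing): "region" (400x640 bool, what is visible of it) and "point" ([row, column] in pixels, amid what is visible of it).
- cams.landmark_of(camera, thing): "point" ([row, column] in pixels: a listed point, or the origin of a listed thing).
The state is a dict: "t": time; "q": joint angles; "qd": joint speeds; "tau": joint torques, N m; "tcp_pos": TCP position; "orientation": TCP orientation; "contact_force": force on the tool from outside, world axes, zero at the start; "wrist_torque": the same for the moment, N m; "width": opening from 0.0 (shut) to 1.0 (fully open).
Only numpy, scipy, OpenCV 4.12 (cv2) and the standard library are available. Lean on these libraries where they do the work, as an engineer would, in place of code of your own. Each camera call takes 0.05 s, during which the arm holds its last target. There are 200 camera calls.

## Task

I am about to lock the drum collar on the bench spindle sander. Slide the dust hood back along its slots to the changing mark, then grip the spindle and turn it until your fingers sit on its flat and the flat faces straight away from the hood, and put the steel collar (the ring with the screw sticking out of its side) over the spindle with its screw square to the flat. Finish while still holding the collar there, level and about half way up the flat, so that I can tighten the screw; leave everything else on the bench where it lies.

Things in the scene. Friction and masses are not known exactly. Their poses are not given: they have to be found in the camera images.
- sander: the sander's fixed aluminium plate, 10 mm thick. Origin on the spindle's axis at the bench surface. +y points from the spindle to the dust hood, -y to the open side. It reaches 225 mm to +y, 75 mm to -y, 100 mm either way in x. A switch box, 34 x 70 mm, 26 mm high, stands on it, its centre 80 mm to -x and 20 mm to -y of the axis
- spindle: upright steel spindle, 20 mm diameter, top 110 mm above the plate (3 mm chamfer), hub 34 mm wide on its lowest 10 mm. Origin on its axis at the plate's top, z up. Turns either way (about 0.08 N m) and stays where left. Its upper 60 mm have one flat, 16 mm wide, facing the spindle's -x, 6 mm from the axis: 16 mm thick from flat to back, 20 mm elsewhere
- flat (a point): the spindle's flat (part of the spindle); origin in its middle, on its surface: 6 mm from the spindle's axis, 80 mm above the plate's top; axes as the spindle's (the flat looks along -x)
- hood (a joint): how far the grey dust hood is slid back along the plate's +y, in m: 0.10 = rear edge of its foot on the changing mark (the pair of black lines farther from the spindle), 0 = on the working mark, stop at 0.125. Slides with about 4 N, stays where left, cannot be lifted. It is a half-round wall, 45 mm radius and 49 mm high, open to -y, with a box 50 mm wide, 48 mm high behind
- hood_knob (a point): centre of the black round knob on the hood's box, the place to hold it: 28 mm diameter, upright, gripping part 60 to 80 mm above the plate's top; this point lies 70 mm above the plate's top and, with the hood at 0, 70 mm from the spindle's axis towards +y; axes as the plate's
- collar: the loose steel shaft collar lying flat on the bench: ring of 40 mm outer diameter, 22 mm bore, 18 mm high, about 0.12 kg, with a cap screw sticking radially out of its side along the collar's -x axis. Origin: on the bore's axis at its underside; z up
- set_screw (a point): outer end of the collar's screw: 32 mm from the bore's axis along the collar's -x, 9 mm above its underside; head 13 mm in diameter and 8 mm long on a thinner shank; axes as the collar's
- spacer: bystander: plain steel spacer ring without screw, 40 mm outer diameter, 22 mm bore, 18 mm high; origin at its underside
- drum: bystander: black rubber sanding drum, 48 mm diameter, 60 mm high, standing; origin at its underside
- hex_key: bystander: L-shaped hex key, about 100 x 30 mm, 6 mm thick, lying; origin at the bench under its long leg
- wrench: bystander: wrench 170 mm long, lying; origin at the bench under its middle
- glue: bystander: white glue bottle, 64 mm diameter, 170 mm high; origin at its underside
- offcut: bystander: plywood offcut 120 x 70 x 18 mm; origin at its underside

How it is judged:
On the way, in this order (a step that is already met when the one before it is completed fails the run):
1. the dust hood is slid back to the changing mark (within 10 mm) (value of joint hood between 0.09 and 0.11 m), for 0.2 s.
2. the fingers grip the spindle on its flat and the flat faces straight away from the hood (within 0.2 rad) (contact force between the fingers and spindle_flat above 3 N and angle between the x axis of spindle and the y axis of sander, either way round below 0.2 rad and y of flat in the frame of sander below -0.003 m), for 0.2 s.
At the end, for the whole second after the job is handed in: fingers hold the collar (over 3 N) at rest and level (0.12 rad) on the spindle, its middle within 13 mm of the flat's middle, its screw on the flat's side and square to it (0.2 rad); the flat faces straight away from the hood (0.2 rad); the hood's foot is within 10 mm of the changing mark (all of step 1 and angle between the x axis of spindle and the y axis of sander, either way round below 0.2 rad and y of flat in the frame of sander below -0.003 m and horizontal distance between collar and spindle below 0.004 m and z of collar in the frame of spindle between 0.058 and 0.084 m and angle between collar's own z axis and vertical below 0.12 rad and angle between the x axis of collar and the x axis of spindle, either way round below 0.2 rad and x of set_screw in the frame of spindle below -0.02 m and contact force between the fingers and collar above 3 N and linear speed of collar below 0.02 m/s); the arm keeps its last pose, push and grip.
It fails at once if a bystander is moved by more than 30 mm (distance of any of spacer, drum, hex_key, wrench, glue, offcut from where it was at the start of the episode above 0.03 m).
It also fails if it takes over 67 s, if anything falls off the work surface, if the arm or the gripper's body presses on something with over 40 N, if the wrist force passes 120 N, or if a joint passes its speed limit or range.

## Working session

There is one attempt and no reset: what is moved stays moved. The work goes in short steps, Python scripts to look and compute and a tool call to move; the robot and the scene stay as the last step left them, time stands still between calls to the robot, and variables do not carry over. Pictures are saved under pics/ and viewed, about 8 in all and at most 12, crops included, and the job is handed in when it is done.

Besides the shell and the picture viewer there is one more tool, called after ">>>" as name([rows], argument=value, ...), one row to a line, values as JSON. jog_arm: Moves the arm, as the interface text tells. Its arguments: {"type":"object","properties":{"rows":{"type":"array"},"newtons":{"type":"number"}},"required":["rows"]}

```bash
mkdir -p pics; cat > h.py <<'E'
import numpy as np, cv2
from scipy.spatial.transform import Rotation as R
from station import sensors, cams, job, arm
def cal(n):
    c=cams.get_calibration(n); f=200/np.tan(np.radians(c["vertical_fov"])/2)
    if "eye" in c:
        a=np.array(c["attitude"]); Rm=a if a.shape==(3,3) else R.from_quat(a).as_matrix(); e=np.array(c["eye"])
    else:
        o=sensors.get_obs(); T=np.array(c["tool_from_camera"]); Rt=R.from_quat(o["orientation"]).as_matrix()
        Rm=Rt@T[:3,:3]; e=Rt@T[:3,3]+np.array(o["tcp_pos"])
    return f,c["cx"],c["cy"],c["k1"],Rm,e
def ray(n,rc,k=None):
    f,cx,cy,k1,Rm,e=k or cal(n)
    d=np.array([(rc[1]-cx)/f,(rc[0]-cy)/f]); u=d.copy()
    for _ in range(20): u=d/(1+k1*(u@u))
    return e,Rm@np.array([u[0],u[1],1])
def onz(n,rc,z,k=None):
    e,d=ray(n,rc,k); return e+d*(z-e[2])/d[2]
def proj(n,p,k=None):
    f,cx,cy,k1,Rm,e=k or cal(n); q=Rm.T@(np.array(p)-e); u=q[:2]/q[2]; u=u*(1+k1*(u@u))
    return np.array([u[1]*f+cy,u[0]*f+cx])
def tri(obs):
    A=np.zeros((3,3));b=np.zeros(3)
    for e,d in obs:
        d=d/np.linalg.norm(d);P=np.eye(3)-np.outer(d,d);A+=P;b+=P@e
    return np.linalg.solve(A,b)
E
python3 - <<'E'
from h import *
print(sensors.get_obs()); print("go",arm.grasp_offset)
for n in ("top","scene"):
    print(n,cams.get_calibration(n)); cv2.imwrite(f"pics/{n}0.png",cams.get_image(n))
for n in ("top","scene"):
  for t in ("sander","spindle","flat","hood_knob","collar","set_screw","spacer","drum","hex_key","wrench","glue","offcut"):
    print(n,t,[(np.round(l["point"]).tolist(),round(l["confidence"],2)) for l in cams.landmark_of(n,t)[:2]])
E
```

```text
{'t': 0.0, 'q': array([-1.27517405,  0.6899665 , -0.19451598,  1.56631099,  0.15731006,
        0.90248614, -0.21509787]), 'qd': array([-0.00027778,  0.00019368,  0.00032209,  0.00265906, -0.00195464,
        0.00079998,  0.00058491]), 'tau': array([-6.85951982e-04, -5.27547741e+01, -1.26693875e+00, -1.53430349e+01,
       -5.25306864e-02,  6.45082750e-03,  1.74149741e-04]), 'tcp_pos': array([0.16166565, 0.6030975 , 0.23792979]), 'orientation': array([ 1.30492747e-01,  9.91448865e-01, -8.87880158e-04, -4.90889096e-05]), 'contact_force': array([ 0.05895704,  0.24889217, -0.40822526]), 'wrist_torque': array([0.03799673, 0.06440464, 0.00484775]), 'width': 1.001610963664219}
go 0.0187
top {'vertical_fov': 57.872612010769664, 'cx': 316.23731705905715, 'cy': 198.6575290928653, 'k1': -0.006802370431235202, 'eye': array([0.46985393, 0.01248887, 1.04843719]), 'attitude': array([-0.70231567,  0.70993614, -0.03442743,  0.03947327])}
scene {'vertical_fov': 47.51032820947458, 'cx': 320.0386582622616, 'cy': 195.26603196817283, 'k1': -0.06522771715722346, 'eye': array([ 1.35837116, -0.62545368,  0.
[... 417 characters left out ...]
rench [([254.0, 181.0], 0.61)]
top glue [([183.0, 175.0], 0.8), ([196.0, 411.0], 0.75)]
top offcut [([139.0, 225.0], 0.63), ([209.0, 284.0], 0.18)]
scene sander [([210.0, 315.0], 0.92), ([173.0, 337.0], 0.37)]
scene spindle [([206.0, 313.0], 0.74)]
scene flat [([184.0, 310.0], 0.84)]
scene hood_knob [([172.0, 340.0], 0.71)]
scene collar [([227.0, 202.0], 0.75)]
scene set_screw [([229.0, 200.0], 0.53)]
scene spacer [([204.0, 312.0], 0.74), ([252.0, 234.0], 0.56)]
scene drum [([262.0, 167.0], 0.67), ([153.0, 385.0], 0.2)]
scene hex_key [([307.0, 217.0], 0.64), ([262.0, 166.0], 0.45)]
scene wrench [([155.0, 386.0], 0.66)]
scene glue [([175.0, 428.0], 0.76)]
scene offcut [([209.0, 438.0], 0.82)]
```

```bash
python3 - <<'E'
from h import *
t=cv2.imread("pics/top0.png"); cv2.imwrite("pics/top0c.png",cv2.resize(t[100:300,150:490],None,fx=2.35,fy=2.35,interpolation=cv2.INTER_CUBIC))
print("offs",onz("top",(208,319),.0),"knob",onz("top",(210,286),.08),"tri",tri([ray("top",(210,286)),ray("scene",(172,340))]))
print("flat tri",tri([ray("top",(206,319)),ray("scene",(184,310))]))
print("spin",tri([ray("top",(209,318)),ray("scene",(206,313))]))
for n,a in (("collar",(245,413)),("screw",(243,418)),("spacer",(193,408)),("drum",(218,460)),("glue",(183,175)),("wrench",(254,181)),("offcut",(139,225)),("hex",(150,450))): print(n,onz("top",a,0.005))
print(onz("scene",(227,202),0.0),onz("scene",(229,200),0.009))
E
```

```text
offs [0.55253187 0.0116627  0.        ] knob [0.54181192 0.10037787 0.08      ] tri [0.54565698 0.10523179 0.08425535]
flat tri [0.54956885 0.00929616 0.08343635]
spin [0.54949166 0.01539559 0.01009567]
collar [ 0.44314797 -0.25574862  0.005     ]
screw [ 0.448668   -0.27024327  0.005     ]
spacer [ 0.59291422 -0.24695636  0.005     ]
drum [ 0.51878314 -0.39384184  0.005     ]
glue [0.63007535 0.43206661 0.005     ]
wrench [0.42427476 0.40857487 0.005     ]
offcut [0.75990693 0.28749829 0.005     ]
hex [ 0.71865166 -0.37488666  0.005     ]
[ 0.44050378 -0.2641171   0.        ] [ 0.45673268 -0.27660239  0.009     ]
```

View pics/top0c.png

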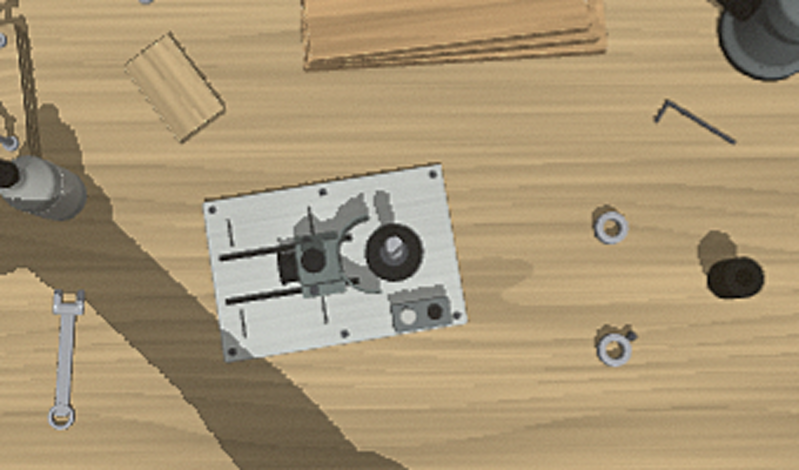

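View pics/scene0.png

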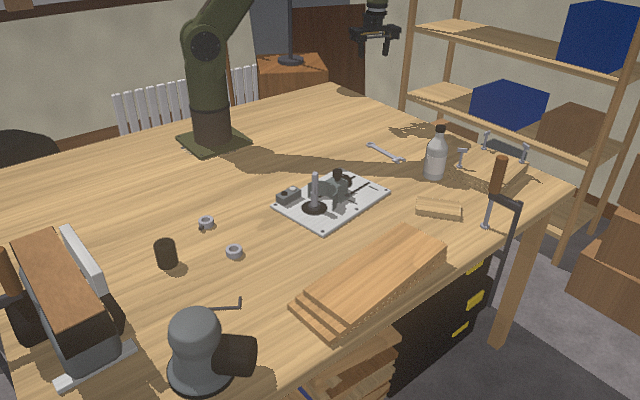

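The top view shows the sander (plate corners in the crop at (204,200), (440,163), (467,322), (226,360)) and the hood near the working mark. The collar is at crop (613,348) with its screw at (630,335), the plain spacer at (611,227). Next I'll compute the plate pose and a viewpoint.

```bash
cat >> h.py <<'E'
def yawq(deg):  # tool down, jaw (tool y) axis at world angle deg
    a=np.radians(deg); y=np.array([np.cos(a),np.sin(a),0]); z=np.array([0,0,-1.]); return R.from_matrix(np.c_[np.cross(y,z),y,z])
def plan(p,deg,N=None,p0=None,R0=None):
    o=sensors.get_obs(); p0=np.array(o["tcp_pos"]) if p0 is None else p0; R0=R.from_quat(o["orientation"]) if R0 is None else R0
    best=min((yawq(deg),yawq(deg+180)),key=lambda r:(R0.inv()*r).magnitude())
    w=(R0.inv()*best).as_rotvec(); d=R0.inv().apply(np.array(p)-p0); n=N or 1
    while True:
        M=sum(R.from_rotvec(w*k/n).as_matrix() for k in range(n)); v=np.linalg.solve(M,d)/.025; r=np.degrees(w)/n/5
        if N or (max(abs(v))<=1 and max(abs(r))<=1 and np.linalg.norm(v)<=1.6): break
        n+=1
    print("rows",n,"translation",np.round(v,3).tolist(),"rot",np.round(r,3).tolist())
def state():
    o=sensors.get_obs(); y=R.from_quat(o["orientation"]).as_matrix()
    print("t%.2f tcp"%o["t"],np.round(o["tcp_pos"],4),"jaw deg %.1f"%np.degrees(np.arctan2(y[1,1],y[0,1])),"tilt",np.round(y[:2,2],3),"F",np.round(o["contact_force"],1),"w %.1f"%(o["width"]*88.1),"q",np.round(o["q"],2))
E
python3 - <<'E'
from h import *
k=cal("top")
c=[onz("top",(100+y/2.35,150+x/2.35),.01,k)[:2] for x,y in ((204,200),(440,163),(467,322),(226,360))]
print(np.round(c,4)); ey=(c[0]+c[3]-c[1]-c[2]); ey/=np.linalg.norm(ey)
yaw=np.degrees(np.arctan2(ey[1],ey[0]))-90; print("yaw",yaw,"axis",np.mean(c,0)-.075*ey)
print(cams.get_calibration("wrist"))
O=np.mean(c,0)-.075*ey; state()
plan([*(O+ey*.04),.33],yaw)
E
```

```text
[[ 0.621   0.2496]
 [ 0.6639 -0.0426]
 [ 0.4678 -0.0722]
 [ 0.425   0.2204]]
yaw 8.332578848880843 axis [0.55529691 0.01457663]
{'vertical_fov': 66.27879334529956, 'cx': 320.08071799387557, 'cy': 198.1295167676177, 'k1': -0.053601012778267836, 'tool_from_camera': array([[ 8.06330897e-05, -9.52523687e-01, -3.04464481e-01,
         7.94048008e-02],
       [ 9.99999611e-01,  3.44344357e-04, -8.12453056e-04,
         1.47766237e-04],
       [ 8.78721405e-04, -3.04464297e-01,  9.52523343e-01,
        -1.45609811e-01],
       [ 0.00000000e+00,  0.00000000e+00,  0.00000000e+00,
         1.00000000e+00]])}
t1.30 tcp [0.1617 0.6037 0.2387] jaw deg 75.0 tilt [0. 0.] F [-0.6 -0.6  0. ] w 88.2 q [-1.28  0.69 -0.19  1.57  0.16  0.9  -0.22]
rows 29 translation [-0.974, -0.13, -0.126] rot [0.0, -0.0, 0.46]
```

>>> jog_arm([
  {"gripper": 88,"translation": [-0.974,-0.13,-0.126],"rot": [0,0,0.46]},
  {"gripper": 88,"translation": [-0.974,-0.13,-0.126],"rot": [0,0,0.46]},
  {"gripper": 88,"translation": [-0.974,-0.13,-0.126],"rot": [0,0,0.46]},
  {"gripper": 88,"translation": [-0.974,-0.13,-0.126],"rot": [0,0,0.46]},
  {"gripper": 88,"translation": [-0.974,-0.13,-0.126],"rot": [0,0,0.46]},
  {"gripper": 88,"translation": [-0.974,-0.13,-0.126],"rot": [0,0,0.46]},
  {"gripper": 88,"translation": [-0.974,-0.13,-0.126],"rot": [0,0,0.46]},
  {"gripper": 88,"translation": [-0.974,-0.13,-0.126],"rot": [0,0,0.46]},
  {"gripper": 88,"translation": [-0.974,-0.13,-0.126],"rot": [0,0,0.46]},
  {"gripper": 88,"translation": [-0.974,-0.13,-0.126],"rot": [0,0,0.46]},
])

```text
t: 2.13
tcp_pos: [0.3675, 0.4703, 0.2704]
orientation: [0.327, 0.945, 0.0, 0.0]
contact_force: [0.3, -0.3, 1.2]
width: 0.998
```

>>> jog_arm([
  {"gripper": 88,"translation": [-0.974,-0.13,-0.126],"rot": [0,0,0.46]},
  {"gripper": 88,"translation": [-0.974,-0.13,-0.126],"rot": [0,0,0.46]},
  {"gripper": 88,"translation": [-0.974,-0.13,-0.126],"rot": [0,0,0.46]},
  {"gripper": 88,"translation": [-0.974,-0.13,-0.126],"rot": [0,0,0.46]},
  {"gripper": 88,"translation": [-0.974,-0.13,-0.126],"rot": [0,0,0.46]},
  {"gripper": 88,"translation": [-0.974,-0.13,-0.126],"rot": [0,0,0.46]},
  {"gripper": 88,"translation": [-0.974,-0.13,-0.126],"rot": [0,0,0.46]},
  {"gripper": 88,"translation": [-0.974,-0.13,-0.126],"rot": [0,0,0.46]},
  {"gripper": 88,"translation": [-0.974,-0.13,-0.126],"rot": [0,0,0.46]},
  {"gripper": 88,"translation": [-0.974,-0.13,-0.126],"rot": [0,0,0.46]},
])

```text
t: 2.97
tcp_pos: [0.5037, 0.2678, 0.302]
orientation: [0.508, 0.861, 0.0, 0.0]
contact_force: [0.3, 0.9, 0.6]
width: 0.999
```

>>> jog_arm([
  {"gripper": 88,"translation": [-0.974,-0.13,-0.126],"rot": [0,0,0.46]},
  {"gripper": 88,"translation": [-0.974,-0.13,-0.126],"rot": [0,0,0.46]},
  {"gripper": 88,"translation": [-0.974,-0.13,-0.126],"rot": [0,0,0.46]},
  {"gripper": 88,"translation": [-0.974,-0.13,-0.126],"rot": [0,0,0.46]},
  {"gripper": 88,"translation": [-0.974,-0.13,-0.126],"rot": [0,0,0.46]},
  {"gripper": 88,"translation": [-0.974,-0.13,-0.126],"rot": [0,0,0.46]},
  {"gripper": 88,"translation": [-0.974,-0.13,-0.126],"rot": [0,0,0.46]},
  {"gripper": 88,"translation": [-0.974,-0.13,-0.126],"rot": [0,0,0.46]},
  {"gripper": 88,"translation": [-0.974,-0.13,-0.126],"rot": [0,0,0.46]},
  {"gripper": 88,"translation": [0,0,0],"rot": [0,0,0]},
])

```text
t: 3.8
tcp_pos: [0.5502, 0.0472, 0.3309]
orientation: [0.658, 0.753, -0.001, 0.002]
contact_force: [0.6, -1.2, 0.3]
width: 1.002
```

```bash
python3 - <<'E'
from h import *
state(); k=cal("wrist"); im=cams.get_image("wrist"); cv2.imwrite("pics/w1.png",im)
for t,z in (("hood_knob",.08),("spindle",.01),("flat",.09),("sander",0)):
    l=cams.landmark_of("wrist",t)[:2]; print(t,[(np.round(a["point"],1).tolist(),round(a["confidence"],2),np.round(onz("wrist",a["point"],z,k),4)) for a in l])
E
```

```text
t3.80 tcp [0.5502 0.0472 0.3309] jaw deg 7.7 tilt [ 0.002 -0.004] F [ 0.6 -1.2  0.3] w 88.3 q [-0.24  0.49  0.11  1.67 -0.06  0.99  0.02]
hood_knob [([114.4, 317.3], 0.69, array([0.5383, 0.1076, 0.08  ]))]
spindle [([174.7, 317.4], 0.79, array([0.5504, 0.0136, 0.01  ]))]
flat [([189.7, 319.2], 0.56, array([0.5535, 0.0133, 0.09  ]))]
sander [([171.7, 321.3], 0.66, array([0.5561, 0.0169, 0.    ]))]
```

View pics/w1.png

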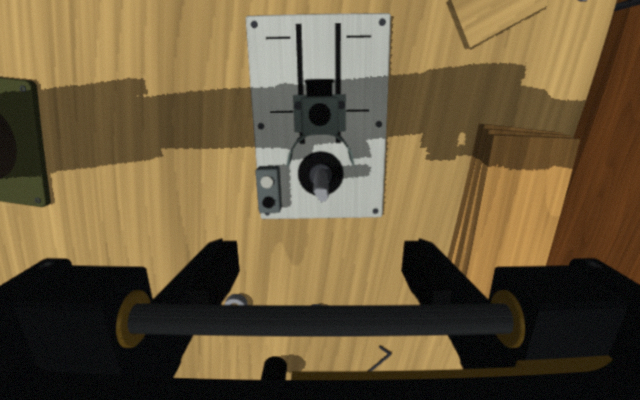

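The wrist view has the knob at (114,317), the spindle at about (190,319), the working lines at row ~111 and the changing lines at row ~37. The hood is at about 0.024. Going to the knob.

```bash
python3 - <<'E'
from h import *
plan([.5383,.1076,.12],8.4); plan([.5383,.1076,.064],8.4,2,np.array([.5383,.1076,.12]),yawq(8.4))
print(.0935*25)
E
```

```text
rows 9 translation [0.235, -0.015, 0.933] rot [-0.0, -0.002, 0.002]
rows 2 translation [0.0, 0.0, 1.12] rot [0.0, 0.0, 0.0]
2.3375
```

>>> jog_arm([
  {"gripper": 88,"translation": [0.235,-0.015,0.933],"rot": [0,0,0]},
  {"gripper": 88,"translation": [0.235,-0.015,0.933],"rot": [0,0,0]},
  {"gripper": 88,"translation": [0.235,-0.015,0.933],"rot": [0,0,0]},
  {"gripper": 88,"translation": [0.235,-0.015,0.933],"rot": [0,0,0]},
  {"gripper": 88,"translation": [0.235,-0.015,0.933],"rot": [0,0,0]},
  {"gripper": 88,"translation": [0.235,-0.015,0.933],"rot": [0,0,0]},
  {"gripper": 88,"translation": [0.235,-0.015,0.933],"rot": [0,0,0]},
  {"gripper": 88,"translation": [0.235,-0.015,0.933],"rot": [0,0,0]},
  {"gripper": 88,"translation": [0.235,-0.015,0.933],"rot": [0,0,0]},
  {"gripper": 88,"translation": [0,0,0],"rot": [0,0,0]},
], newtons=30)

```text
t: 4.88
tcp_pos: [0.5353, 0.1086, 0.1163]
orientation: [0.652, 0.758, -0.002, -0.003]
contact_force: [-1.0, -0.5, 0.2]
width: 0.995
```

```bash
python3 - <<'E'
from h import *
state(); k=cal("wrist"); im=cams.get_image("wrist")
for t,z in (("hood_knob",.08),("spindle",.01),("flat",.09)):
    l=cams.landmark_of("wrist",t)[:2]; print(t,[(np.round(a["point"],1).tolist(),round(a["confidence"],2),np.round(onz("wrist",a["point"],z,k),4)) for a in l])
for a in cams.trace("wrist","spindle")[:1]:
    r=a["region"];ys,xs=np.where(r);print(ys.min(),ys.max(),xs.min(),xs.max())
plan([.5383,.1076,.064],8.4,3)
E
```

```text
t4.88 tcp [0.5353 0.1086 0.1163] jaw deg 8.6 tilt [-0.008  0.   ] F [-1.  -0.5  0.2] w 87.7 q [-0.32  0.77  0.06  1.91 -0.1   0.47 -0.04]
hood_knob [([231.7, 326.2], 0.58, array([0.5389, 0.1074, 0.08  ]))]
spindle [([287.2, 327.7], 0.87, array([0.5549, 0.0199, 0.01  ]))]
flat [([359.3, 319.8], 0.82, array([0.5493, 0.0118, 0.09  ]))]
276 371 311 344
rows 3 translation [0.028, -0.018, 0.768] rot [0.011, -0.001, -0.007]
```

>>> jog_arm([
  {"gripper": 88,"translation": [0,0,0.75],"rot": [0,0,0]},
  {"gripper": 88,"translation": [0,0,0.75],"rot": [0,0,0]},
  {"gripper": 88,"translation": [0,0,0.75],"rot": [0,0,0]},
  {"gripper": 20,"translation": [0,0,0],"rot": [0,0,0]},
  {"gripper": 20,"translation": [0,0,0],"rot": [0,0,0]},
  {"gripper": 20,"translation": [0,0,0],"rot": [0,0,0]},
  {"gripper": 20,"translation": [0,0,0],"rot": [0,0,0]},
  {"gripper": 20,"translation": [0,0,0],"rot": [0,0,0]},
  {"gripper": 20,"translation": [0,0,0],"rot": [0,0,0]},
  {"gripper": 20,"translation": [0,0,0],"rot": [0,0,0]},
], newtons=30)

```text
t: 5.97
tcp_pos: [0.5389, 0.1058, 0.0644]
orientation: [0.654, 0.756, 0.0, 0.0]
contact_force: [-0.0, -0.2, -0.1]
width: 0.492
```

```bash
python3 -c "
from h import *
state()"
```

```text
t5.97 tcp [0.5389 0.1058 0.0644] jaw deg 8.3 tilt [0.001 0.   ] F [-0.  -0.2 -0.1] w 43.4 q [-0.3   0.86  0.05  1.93 -0.1   0.35 -0.04]
```

>>> jog_arm([
  {"gripper": 20,"translation": [0,0,0],"rot": [0,0,0]},
  {"gripper": 20,"translation": [0,0,0],"rot": [0,0,0]},
  {"gripper": 20,"translation": [0,0,0],"rot": [0,0,0]},
  {"gripper": 20,"translation": [0,0,0],"rot": [0,0,0]},
  {"gripper": 20,"translation": [0.5,0,0],"rot": [0,0,0]},
  {"gripper": 20,"translation": [0.5,0,0],"rot": [0,0,0]},
  {"gripper": 20,"translation": [0.5,0,0],"rot": [0,0,0]},
  {"gripper": 20,"translation": [0.5,0,0],"rot": [0,0,0]},
  {"gripper": 20,"translation": [0.5,0,0],"rot": [0,0,0]},
  {"gripper": 20,"translation": [0.5,0,0],"rot": [0,0,0]},
])

```text
t: 6.8
tcp_pos: [0.5305, 0.1783, 0.0642]
orientation: [0.655, 0.756, 0.001, 0.002]
contact_force: [4.4, -4.7, -1.1]
width: 0.305
```

>>> jog_arm([
  {"gripper": 20,"translation": [0,0,0],"rot": [0,0,0]},
  {"gripper": 20,"translation": [0,0,0],"rot": [0,0,0]},
])

```text
t: 6.97
tcp_pos: [0.5299, 0.1824, 0.0642]
orientation: [0.653, 0.757, 0.003, 0.001]
contact_force: [4.4, 5.0, -1.9]
width: 0.301
```

```bash
python3 - <<'E'
from h import *
state(); k=cal("top"); im=cams.get_image("top"); cv2.imwrite("pics/t2.png",cv2.resize(im[150:270,220:360],None,fx=5,fy=5,interpolation=cv2.INTER_CUBIC))
E
```

```text
t6.97 tcp [0.5299 0.1824 0.0642] jaw deg 8.4 tilt [0.005 0.003] F [ 4.4  5.  -1.9] w 26.5 q [-0.45  0.87  0.07  1.9  -0.14  0.37 -0.13]
```

>>> jog_arm([
  {"gripper": 88,"translation": [0,0,0],"rot": [0,0,0]},
  {"gripper": 88,"translation": [0,0,0],"rot": [0,0,0]},
  {"gripper": 88,"translation": [0,0,-0.5],"rot": [0,0,0]},
  {"gripper": 88,"translation": [0,0,-1],"rot": [0,0,0]},
  {"gripper": 88,"translation": [-0.5,0,-1],"rot": [0,0,0]},
  {"gripper": 88,"translation": [-0.5,0,-1],"rot": [0,0,0]},
  {"gripper": 88,"translation": [-0.5,0,-1],"rot": [0,0,0]},
  {"gripper": 88,"translation": [-0.5,0,-1],"rot": [0,0,0]},
  {"gripper": 88,"translation": [0,0,-1],"rot": [0,0,0]},
  {"gripper": 88,"translation": [0,0,0],"rot": [0,0,0]},
])

```text
t: 7.85
tcp_pos: [0.5372, 0.1289, 0.2316]
orientation: [0.655, 0.755, 0.003, 0.002]
contact_force: [0.1, 0.2, -0.9]
width: 0.998
```

```bash
python3 - <<'E'
from h import *
state(); k=cal("wrist"); im=cams.get_image("wrist"); cv2.imwrite("pics/w3.png",im)
for t,z in (("hood_knob",.08),("spindle",.01),("flat",.09),("sander",0)):
    l=cams.landmark_of("wrist",t)[:2]; print(t,[(np.round(a["point"],1).tolist(),round(a["confidence"],2),np.round(onz("wrist",a["point"],z,k),4)) for a in l])
E
```

```text
t7.85 tcp [0.5372 0.1289 0.2316] jaw deg 8.1 tilt [0.008 0.001] F [ 0.1  0.2 -0.9] w 87.9 q [-0.39  0.6   0.11  1.81 -0.1   0.73 -0.08]
hood_knob [([125.5, 319.9], 0.77, array([0.5298, 0.1849, 0.08  ]))]
spindle [([253.9, 322.2], 0.77, array([0.5577, 0.0139, 0.01  ]))]
flat [([288.5, 316.2], 0.83, array([0.5501, 0.0131, 0.09  ]))]
sander [([250.0, 320.6], 0.79, array([0.5556, 0.0142, 0.    ]))]
```

View pics/w3.png

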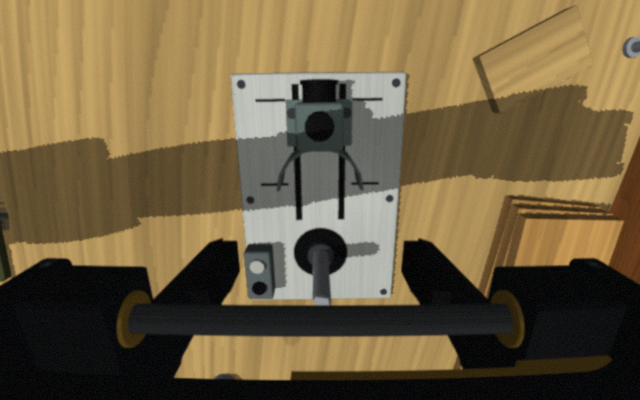

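>>> jog_arm([
  {"gripper": 88,"translation": [-0.95,0,0.2],"rot": [0,0,0]},
  {"gripper": 88,"translation": [-0.95,0,0.2],"rot": [0,0,0]},
  {"gripper": 88,"translation": [-0.95,0,0.2],"rot": [0,0,0]},
  {"gripper": 88,"translation": [-0.95,0,0.2],"rot": [0,0,0]},
  {"gripper": 88,"translation": [-0.95,0,0.2],"rot": [0,0,0]},
  {"gripper": 88,"translation": [0,0,0],"rot": [0,0,0]},
  {"gripper": 88,"translation": [0,0,0],"rot": [0,0,0]},
])

```text
t: 8.68
tcp_pos: [0.5512, 0.0116, 0.2]
orientation: [0.655, 0.756, -0.001, -0.001]
contact_force: [-0.5, 0.2, 0.2]
width: 1.001
```

```bash
python3 - <<'E'
from h import *
state(); k=cal("wrist"); im=cams.get_image("wrist")
for t,z in (("spindle",.01),("flat",.09)):
    l=cams.landmark_of("wrist",t)[:2]; print(t,[(np.round(a["point"],1).tolist(),round(a["confidence"],2),np.round(onz("wrist",a["point"],z,k),4)) for a in l])
p=proj("wrist",[.5545,.014,.12],k); print("top",p,"flatmid",proj("wrist",[.5545,.014,.09],k))
r,c=int(p[0]),int(p[1]); print(r,c)
r=min(max(r,50),350)
cv2.imwrite("pics/w4.png",cv2.resize(im[r-50:r+50,c-65:c+65],None,fx=6,fy=6,interpolation=cv2.INTER_CUBIC))
E
```

```text
t8.68 tcp [0.5512 0.0116 0.2   ] jaw deg 8.1 tilt [-0.003 -0.001] F [-0.5  0.2  0.2] w 88.2 q [-0.16  0.65  0.08  1.84 -0.08  0.67  0.12]
spindle [([169.8, 322.8], 0.95, array([0.5525, 0.0168, 0.01  ]))]
flat [([193.2, 319.0], 0.89, array([0.5493, 0.0132, 0.09  ]))]
top [204.34727658 325.46967467] flatmid [193.16442755 325.03221961]
204 325
```

View pics/w4.png

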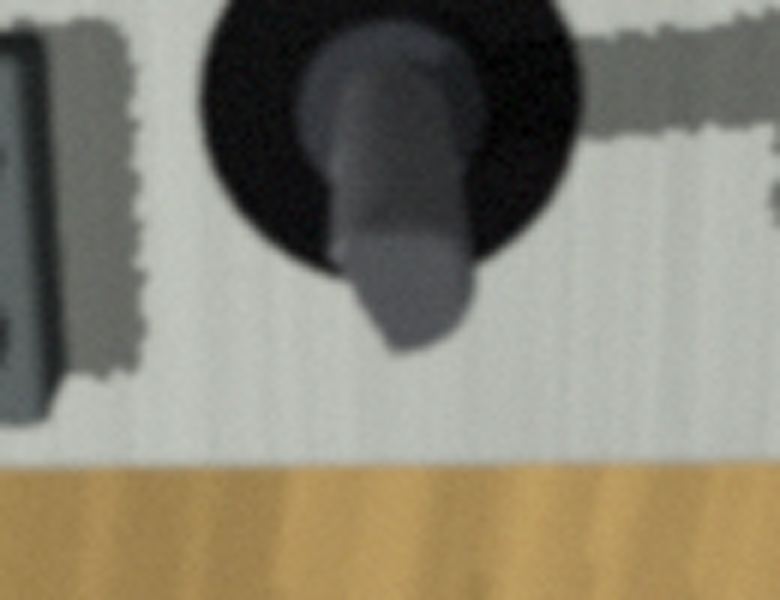

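```bash
python3 - <<'E'
from h import *
k=cal("wrist"); print(onz("wrist",(154+280/6,260+408/6),.12,k),onz("wrist",(154+112/6,260+393/6),.02,k),onz("wrist",(154+95/6,260+391/6),.01,k))
E
```

```text
[0.5567927  0.02030141 0.12      ] [0.55647451 0.01954122 0.02      ] [0.55611088 0.02044722 0.01      ]
```

The spindle's flat faces image lower-left in the crop (edge from (345,270) to (395,350)). Its normal is at about 212° in the plate frame, so it needs about +58°.

```bash
python3 - <<'E'
from h import *
plan([.5565,.0193,.135],40.4); plan([.5565,.0193,.078],40.4,4,np.array([.5565,.0193,.135]),yawq(40.4))
E
```

```text
rows 7 translation [0.014, 0.035, 0.377] rot [-0.001, -0.003, -0.913]
rows 4 translation [0.0, 0.0, 0.57] rot [0.0, 0.0, 0.0]
```

>>> jog_arm([
  {"gripper": 60,"translation": [0.014,0.035,0.377],"rot": [0,0,-0.913]},
  {"gripper": 60,"translation": [0.014,0.035,0.377],"rot": [0,0,-0.913]},
  {"gripper": 60,"translation": [0.014,0.035,0.377],"rot": [0,0,-0.913]},
  {"gripper": 60,"translation": [0.014,0.035,0.377],"rot": [0,0,-0.913]},
  {"gripper": 60,"translation": [0.014,0.035,0.377],"rot": [0,0,-0.913]},
  {"gripper": 60,"translation": [0.014,0.035,0.377],"rot": [0,0,-0.913]},
  {"gripper": 60,"translation": [0.014,0.035,0.377],"rot": [0,0,-0.913]},
  {"gripper": 60,"translation": [0,0,0],"rot": [0,0,0]},
])

```text
t: 9.5
tcp_pos: [0.5558, 0.0193, 0.1339]
orientation: [0.418, 0.908, -0.0, -0.002]
contact_force: [-0.2, 0.4, -0.1]
width: 0.682
```

```bash
python3 - <<'E'
from h import *
state(); k=cal("wrist"); im=cams.get_image("wrist")
for t,z in (("spindle",.01),("flat",.09)):
    l=cams.landmark_of("wrist",t)[:2]; print(t,[(np.round(a["point"],1).tolist(),round(a["confidence"],2),np.round(onz("wrist",a["point"],z,k),4)) for a in l])
cv2.imwrite("pics/w5.png",im[100:400,120:520])
E
```

```text
t9.50 tcp [0.5558 0.0193 0.1339] jaw deg 40.5 tilt [-0.003  0.001] F [-0.2  0.4 -0.1] w 60.1 q [-0.07  0.75 -0.08  1.87  0.1   0.53  0.49]
spindle [([195.6, 315.1], 0.69, array([0.5546, 0.0129, 0.01  ]))]
flat [([227.5, 306.8], 0.78, array([0.55  , 0.0119, 0.09  ]))]
```

View pics/w5.png

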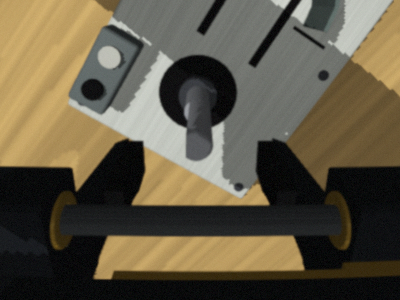

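```bash
python3 - <<'E'
from h import *
k=cal("wrist"); print(onz("wrist",(247,319.5),.12,k),onz("wrist",(192,318),.01,k),onz("wrist",(196,318.5),.02,k))
E
```

```text
[0.55805544 0.01636027 0.12      ] [0.55636546 0.0158369  0.01      ] [0.55724149 0.01559721 0.02      ]
```

>>> jog_arm([
  {"gripper": 40,"translation": [-0.05,0.05,0.55],"rot": [0,0,0]},
  {"gripper": 40,"translation": [0,0,0.55],"rot": [0,0,0]},
  {"gripper": 40,"translation": [0,0,0.55],"rot": [0,0,0]},
  {"gripper": 40,"translation": [0,0,0.6],"rot": [0,0,0]},
  {"gripper": 10,"translation": [0,0,0],"rot": [0,0,0]},
  {"gripper": 10,"translation": [0,0,0],"rot": [0,0,0]},
  {"gripper": 10,"translation": [0,0,0],"rot": [0,0,0]},
  {"gripper": 10,"translation": [0,0,0],"rot": [0,0,0]},
  {"gripper": 10,"translation": [0,0,0],"rot": [0,0,0]},
  {"gripper": 10,"translation": [0,0,0],"rot": [0,0,0]},
], newtons=35)

```text
t: 10.48
tcp_pos: [0.5577, 0.0161, 0.0801]
orientation: [0.421, 0.907, -0.001, -0.0]
contact_force: [-4.0, -1.8, 6.2]
width: 0.17
```

```bash
python3 -c "
from h import *
state();print(np.round(sensors.get_obs()['wrist_torque'],2))"
```

```text
t10.48 tcp [0.5577 0.0161 0.0801] jaw deg 40.2 tilt [-0.001 -0.001] F [-4.  -1.8  6.2] w 15.0 q [-0.08  0.84 -0.06  1.89  0.11  0.42  0.48]
[-0.62  0.92 -0.06]
```

>>> jog_arm([
  {"gripper": 10,"translation": [0,0,0],"rot": [0,0,0]},
  {"gripper": 10,"translation": [0,0,0],"rot": [0,0,0]},
  {"gripper": 10,"translation": [0.007,0,0],"rot": [0,0,-0.7]},
  {"gripper": 10,"translation": [0.007,0,0],"rot": [0,0,-0.7]},
  {"gripper": 10,"translation": [0.007,0,0],"rot": [0,0,-0.7]},
  {"gripper": 10,"translation": [0.007,0,0],"rot": [0,0,-0.7]},
  {"gripper": 10,"translation": [0.007,0,0],"rot": [0,0,-0.7]},
  {"gripper": 10,"translation": [0.007,0,0],"rot": [0,0,-0.7]},
  {"gripper": 10,"translation": [0.007,0,0],"rot": [0,0,-0.7]},
  {"gripper": 10,"translation": [0.007,0,0],"rot": [0,0,-0.7]},
])

```text
t: 11.32
tcp_pos: [0.5574, 0.0172, 0.0802]
orientation: [0.188, 0.982, -0.001, 0.0]
contact_force: [-3.3, -2.4, 5.3]
width: 0.174
```

>>> jog_arm([
  {"gripper": 10,"translation": [0.007,0,0],"rot": [0,0,-0.7]},
  {"gripper": 10,"translation": [0.007,0,0],"rot": [0,0,-0.7]},
  {"gripper": 10,"translation": [0.007,0,0],"rot": [0,0,-0.7]},
  {"gripper": 10,"translation": [0.007,0,0],"rot": [0,0,-0.7]},
  {"gripper": 10,"translation": [0.007,0,0],"rot": [0,0,-0.7]},
  {"gripper": 10,"translation": [0.007,0,0],"rot": [0,0,-0.7]},
  {"gripper": 10,"translation": [0.007,0,0],"rot": [0,0,-0.7]},
  {"gripper": 10,"translation": [0.007,0,0],"rot": [0,0,-0.7]},
  {"gripper": 10,"translation": [0,0,0],"rot": [0,0,-0.4]},
  {"gripper": 10,"translation": [0,0,0],"rot": [0,0,0]},
])

```text
t: 12.15
tcp_pos: [0.5565, 0.0181, 0.0801]
orientation: [-0.072, 0.997, -0.0, 0.001]
contact_force: [-2.9, -1.8, 6.1]
width: 0.173
```

```bash
python3 -c "
from h import *
state();print(np.round(sensors.get_obs()['wrist_torque'],2))
k=cal('wrist');im=cams.get_image('wrist');cv2.imwrite('pics/w6.png',im[100:400,100:540])
for t in ('spindle','flat'):
  for a in cams.landmark_of('wrist',t)[:1]: print(t,a['point'],onz('wrist',a['point'],.01 if t=='spindle' else .09,k))"
```

```text
t12.15 tcp [0.5565 0.0181 0.0801] jaw deg 98.3 tilt [ 0.001 -0.   ] F [-2.9 -1.8  6.1] w 15.2 q [ 0.06  0.85 -0.3   1.89  0.51  0.48  1.12]
[-0.31  0.49 -0.05]
spindle [207.6, 319.5] [0.55369757 0.0173597  0.01      ]
flat [263.5, 304.2] [0.55605482 0.01018092 0.09      ]
```

View pics/w6.png

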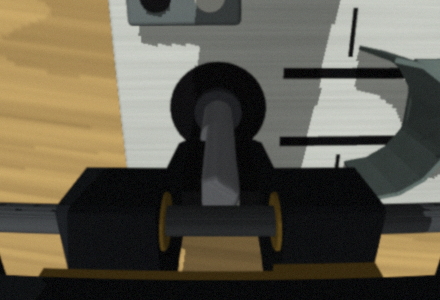

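The left finger (plate −y side) sits on the flat and the jaw is at 98.3°, i.e. the flat faces −y. I'll hold briefly, release and rise.

>>> jog_arm([
  {"gripper": 10,"translation": [0,0,0],"rot": [0,0,0]},
  {"gripper": 10,"translation": [0,0,0],"rot": [0,0,0]},
  {"gripper": 10,"translation": [0,0,0],"rot": [0,0,0]},
  {"gripper": 60,"translation": [0,0,0],"rot": [0,0,0]},
  {"gripper": 60,"translation": [0,0,0],"rot": [0,0,0]},
  {"gripper": 60,"translation": [0,0,0],"rot": [0,0,0]},
  {"gripper": 60,"translation": [0,0,-0.8],"rot": [0,0,0]},
  {"gripper": 70,"translation": [0,0,-1],"rot": [0,0,0]},
  {"gripper": 70,"translation": [0,0,-1],"rot": [0,0,0]},
  {"gripper": 70,"translation": [0,0,-1],"rot": [0,0,0]},
])

```text
t: 13.13
tcp_pos: [0.5562, 0.0187, 0.1751]
orientation: [-0.072, 0.997, 0.0, -0.0]
contact_force: [-0.5, -0.6, -0.4]
width: 0.683
```

```bash
python3 -c "
from h import *
state()
c=onz('top',(248.1,410.9),.018);print(c, onz('top',(100+335/2.35,150+630/2.35),.009))
plan([.443,-.26,.14],38)"
```

```text
t13.13 tcp [0.5562 0.0187 0.1751] jaw deg 98.3 tilt [-0.     0.001] F [-0.5 -0.6 -0.4] w 60.1 q [ 0.12  0.71 -0.4   1.83  0.42  0.69  1.2 ]
[ 0.43487236 -0.24616435  0.018     ] [ 0.4500099  -0.26945114  0.009     ]
rows 13 translation [0.043, -0.968, 0.108] rot [0.0, -0.0, 0.927]
```

>>> jog_arm([
  {"gripper": 80,"translation": [0.043,-0.968,0.1],"rot": [0,0,0.927]},
  {"gripper": 80,"translation": [0.043,-0.968,0.1],"rot": [0,0,0.927]},
  {"gripper": 80,"translation": [0.043,-0.968,0.1],"rot": [0,0,0.927]},
  {"gripper": 80,"translation": [0.043,-0.968,0.1],"rot": [0,0,0.927]},
  {"gripper": 80,"translation": [0.043,-0.968,0.1],"rot": [0,0,0.927]},
  {"gripper": 80,"translation": [0.043,-0.968,0.1],"rot": [0,0,0.927]},
  {"gripper": 80,"translation": [0.043,-0.968,0.1],"rot": [0,0,0.927]},
  {"gripper": 80,"translation": [0.043,-0.968,0.1],"rot": [0,0,0.927]},
  {"gripper": 80,"translation": [0.043,-0.968,0.1],"rot": [0,0,0.927]},
  {"gripper": 80,"translation": [0.043,-0.968,0.1],"rot": [0,0,0.927]},
])

```text
t: 13.97
tcp_pos: [0.4947, -0.2103, 0.149]
orientation: [0.328, 0.945, 0.0, 0.001]
contact_force: [0.2, 0.0, -0.4]
width: 0.907
```

>>> jog_arm([
  {"gripper": 80,"translation": [0.043,-0.968,0.1],"rot": [0,0,0.927]},
  {"gripper": 80,"translation": [0.043,-0.968,0.1],"rot": [0,0,0.927]},
  {"gripper": 80,"translation": [0.043,-0.968,0.1],"rot": [0,0,0.927]},
  {"gripper": 80,"translation": [0,0,0],"rot": [0,0,0]},
  {"gripper": 80,"translation": [0,0,0],"rot": [0,0,0]},
])

```text
t: 14.38
tcp_pos: [0.4423, -0.2612, 0.1415]
orientation: [0.439, 0.898, -0.0, -0.0]
contact_force: [0.6, 1.1, 0.4]
width: 0.907
```

```bash
python3 - <<'E'
from h import *
state(); k=cal("wrist"); im=cams.get_image("wrist")
for t,z in (("collar",.0),("set_screw",.009),("spacer",0)):
    l=cams.landmark_of("wrist",t)[:2]; print(t,[(np.round(a["point"],1).tolist(),round(a["confidence"],2),np.round(onz("wrist",a["point"],z,k),4)) for a in l])
for a in cams.trace("wrist","collar")[:1]:
    r=a["region"].astype(np.uint8);ys,xs=np.where(r);print(ys.min(),ys.max(),xs.min(),xs.max(),a["point"])
cv2.imwrite("pics/w7.png",cv2.resize(im[100:300,200:440],None,fx=3,fy=3,interpolation=cv2.INTER_CUBIC))
E
```

```text
t14.38 tcp [ 0.4423 -0.2612  0.1415] jaw deg 37.9 tilt [-0. -0.] F [0.6 1.1 0.4] w 79.9 q [ 0.53  0.7  -0.14  1.99  0.2   0.47  0.9 ]
collar [([173.2, 321.1], 0.93, array([ 0.435 , -0.2509,  0.    ]))]
set_screw [([204.7, 323.4], 0.9, array([ 0.4545, -0.2723,  0.009 ]))]
spacer []
151 207 301 344 [182.4, 315.6]
```

View pics/w7.png

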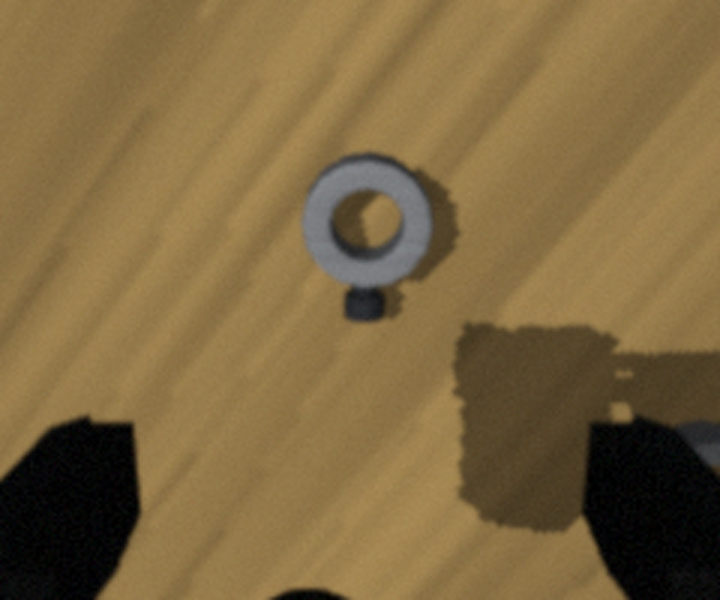

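The collar ring is centred at crop (368,224) with its screw at (364,303), pointing almost straight down the image.

```bash
python3 - <<'E'
from h import *
k=cal("wrist"); c=onz("wrist",(100+224/3,200+368/3),.018,k); s=onz("wrist",(100+304/3,200+364/3),.011,k)
d=s-c; a=np.degrees(np.arctan2(d[1],d[0])); print(c,s,np.linalg.norm(d[:2]),"screw ang",a)
plan([c[0],c[1],.05],a+90); plan([c[0],c[1],.003],a+90,3,np.array([c[0],c[1],.05]),yawq(a+90))
E
```

```text
[ 0.43662251 -0.24576081  0.018     ] [ 0.45280995 -0.26821022  0.011     ] 0.027676868530057606 screw ang -54.20601463281795
rows 4 translation [0.154, 0.019, 0.917] rot [0.004, 0.001, 0.118]
rows 3 translation [0.0, 0.0, 0.627] rot [0.0, 0.0, 0.0]
```

>>> jog_arm([
  {"gripper": 70,"translation": [0.154,0.019,0.917],"rot": [0,0,0.06]},
  {"gripper": 70,"translation": [0.154,0.019,0.917],"rot": [0,0,0.06]},
  {"gripper": 70,"translation": [0.154,0.019,0.917],"rot": [0,0,0.06]},
  {"gripper": 70,"translation": [0.154,0.019,0.917],"rot": [0,0,0.06]},
  {"gripper": 65,"translation": [0,0,0.6],"rot": [0,0,0]},
  {"gripper": 65,"translation": [0,0,0.6],"rot": [0,0,0]},
  {"gripper": 65,"translation": [0,0,0.5],"rot": [0,0,0]},
  {"gripper": 65,"translation": [0,0,0],"rot": [0,0,0]},
], newtons=35)

```text
t: 15.3
tcp_pos: [0.4352, -0.2454, 0.0055]
orientation: [0.447, 0.895, 0.0, -0.001]
contact_force: [-0.2, 0.8, 0.7]
width: 0.735
```

```bash
python3 - <<'E'
from h import *
state(); k=cal("wrist"); im=cams.get_image("wrist")
for t,z in (("collar",.0),("set_screw",.009)):
    l=cams.landmark_of("wrist",t)[:2]; print(t,[(np.round(a["point"],1).tolist(),round(a["confidence"],2),np.round(onz("wrist",a["point"],z,k),4)) for a in l])
print(proj("wrist",[.4366,-.2458,.018],k))
cv2.imwrite("pics/w8.png",cv2.resize(im[200:400,180:460],None,fx=2.5,fy=2.5,interpolation=cv2.INTER_CUBIC))
E
```

```text
t15.30 tcp [ 0.4352 -0.2454  0.0055] jaw deg 36.9 tilt [-0.002  0.002] F [-0.2  0.8  0.7] w 64.8 q [ 0.44  0.95 -0.04  2.07  0.24  0.12  0.83]
collar [([257.4, 315.6], 0.59, array([ 0.4351, -0.2497,  0.    ]))]
set_screw [([315.9, 319.5], 0.57, array([ 0.456, -0.274,  0.009]))]
[271.05146485 322.25383481]
```

View pics/w8.png

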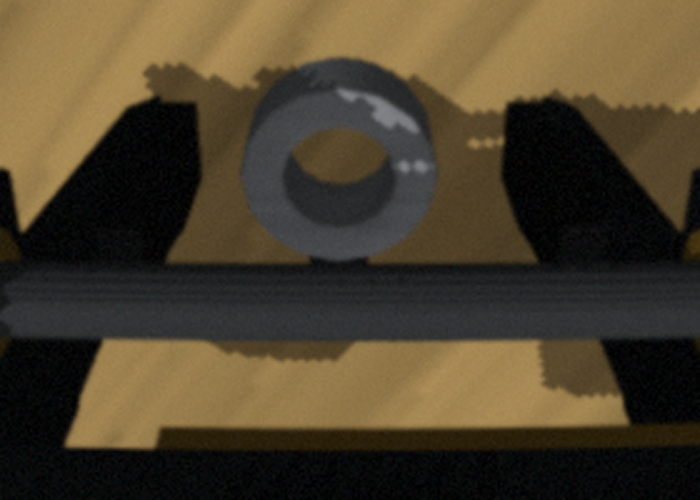

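```bash
python3 - <<'E'
from h import *
k=cal("wrist"); c=onz("wrist",(200+175/2.5,180+340/2.5),.018,k); o=sensors.get_obs(); print(c, R.from_quat(o["orientation"]).inv().apply(c-o["tcp_pos"])/.025)
E
```

```text
[ 0.43522489 -0.24945118  0.018     ] [-0.07799432 -0.08855372 -0.40685043]
```

>>> jog_arm([
  {"gripper": 65,"translation": [-0.07,-0.09,0.06],"rot": [0,0,0]},
  {"gripper": 30,"translation": [0,0,0],"rot": [0,0,0]},
  {"gripper": 30,"translation": [0,0,0],"rot": [0,0,0]},
  {"gripper": 30,"translation": [0,0,0],"rot": [0,0,0]},
  {"gripper": 30,"translation": [0,0,0],"rot": [0,0,0]},
  {"gripper": 30,"translation": [0,0,0],"rot": [0,0,0]},
  {"gripper": 30,"translation": [0,0,0],"rot": [0,0,0]},
  {"gripper": 30,"translation": [0,0,0],"rot": [0,0,0]},
  {"gripper": 30,"translation": [0,0,0],"rot": [0,0,0]},
], newtons=35)

```text
t: 16.2
tcp_pos: [0.4347, -0.2497, 0.0062]
orientation: [0.448, 0.894, 0.0, 0.0]
contact_force: [-0.7, 0.2, 5.4]
width: 0.446
```

```bash
python3 - <<'E'
from h import *
state()
o=sensors.get_obs(); p=np.array(o["tcp_pos"]); p[2]+=.15; p2=np.array([.5558,.0165,.165])
plan(p2,8.0,None,p,R.from_quat(o["orientation"]))
E
```

```text
t16.20 tcp [ 0.4347 -0.2497  0.0062] jaw deg 36.8 tilt [ 0.001 -0.   ] F [-0.7  0.2  5.4] w 39.3 q [ 0.45  0.95 -0.04  2.07  0.24  0.12  0.83]
rows 9 translation [0.871, 0.983, -0.039] rot [0.001, 0.0, 0.64]
```

>>> jog_arm([
  {"gripper": 30,"translation": [0,0,-0.6],"rot": [0,0,0]},
  {"gripper": 30,"translation": [0,0,-0.9],"rot": [0,0,0]},
  {"gripper": 30,"translation": [0,0,-0.9],"rot": [0,0,0]},
  {"gripper": 30,"translation": [0,0,-0.9],"rot": [0,0,0]},
  {"gripper": 30,"translation": [0,0,-0.9],"rot": [0,0,0]},
  {"gripper": 30,"translation": [0,0,-0.9],"rot": [0,0,0]},
  {"gripper": 30,"translation": [0,0,-0.9],"rot": [0,0,0]},
  {"gripper": 30,"translation": [0,0,0],"rot": [0,0,0]},
])

```text
t: 16.87
tcp_pos: [0.4359, -0.2505, 0.159]
orientation: [0.448, 0.894, 0.0, 0.003]
contact_force: [0.6, 0.0, -0.7]
width: 0.445
```

```bash
python3 - <<'E'
from h import *
state(); k=cal("wrist"); im=cams.get_image("wrist"); o=sensors.get_obs()
cv2.imwrite("pics/w9.png",cv2.resize(im[200:400,180:460],None,fx=2.5,fy=2.5,interpolation=cv2.INTER_CUBIC))
plan([.5558,.0165,.165],8.4)
E
```

```text
t16.87 tcp [ 0.4359 -0.2505  0.159 ] jaw deg 36.8 tilt [ 0.005 -0.002] F [ 0.6  0.  -0.7] w 39.2 q [ 0.52  0.66 -0.15  2.01  0.2   0.48  0.87]
rows 9 translation [0.87, 0.984, -0.035] rot [0.003, 0.003, 0.631]
```

View pics/w9.png

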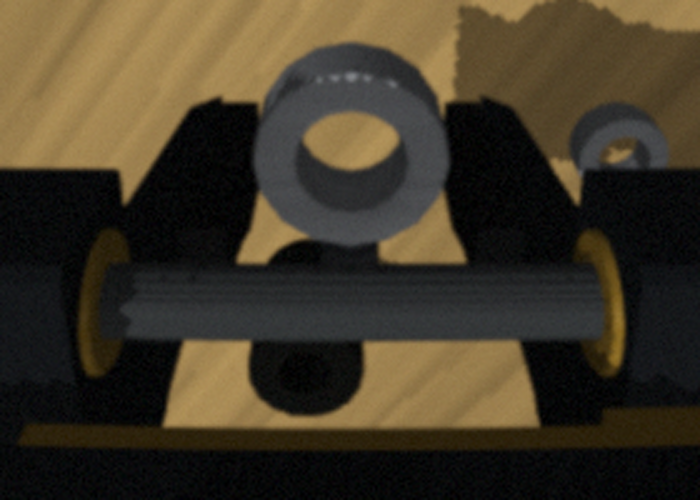

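The collar is gripped level and central. The ring's top is centred at crop (351,160), and the screw, partly hidden at (350,252), lies straight along tool −x.

```bash
python3 - <<'E'
from h import *
k=cal("wrist"); o=sensors.get_obs(); Q=R.from_quat(o["orientation"])
for tz in (-.010,-.0125,-.014):
    e,d=ray("wrist",(200+160/2.5,180+351/2.5),k); e=Q.inv().apply(e-o["tcp_pos"]); d=Q.inv().apply(d); print(tz,(e+d*(tz-e[2])/d[2])*1e3)
E
```

```text
-0.01 [ 1.37983567e+00  1.15702798e-04 -1.00000000e+01]
-0.0125 [ 2.81898382e+00 -5.24728945e-04 -1.25000000e+01]
-0.014 [ 3.68247271e+00 -9.08987991e-04 -1.40000000e+01]
```

>>> jog_arm([
  {"gripper": 30,"translation": [0.87,0.984,-0.035],"rot": [0,0,0.631]},
  {"gripper": 30,"translation": [0.87,0.984,-0.035],"rot": [0,0,0.631]},
  {"gripper": 30,"translation": [0.87,0.984,-0.035],"rot": [0,0,0.631]},
  {"gripper": 30,"translation": [0.87,0.984,-0.035],"rot": [0,0,0.631]},
  {"gripper": 30,"translation": [0.87,0.984,-0.035],"rot": [0,0,0.631]},
  {"gripper": 30,"translation": [0.87,0.984,-0.035],"rot": [0,0,0.631]},
  {"gripper": 30,"translation": [0.87,0.984,-0.035],"rot": [0,0,0.631]},
  {"gripper": 30,"translation": [0.87,0.984,-0.035],"rot": [0,0,0.631]},
  {"gripper": 30,"translation": [0.87,0.984,-0.035],"rot": [0,0,0.631]},
  {"gripper": 30,"translation": [0,0,0],"rot": [0,0,0]},
])

```text
t: 17.75
tcp_pos: [0.5585, 0.0255, 0.1622]
orientation: [0.65, 0.76, 0.003, -0.0]
contact_force: [0.6, 1.2, -1.3]
width: 0.448
```

>>> jog_arm([
  {"gripper": 30,"translation": [0,0,0],"rot": [0,0,0]},
  {"gripper": 30,"translation": [0,0,0],"rot": [0,0,0]},
])

```text
t: 17.92
tcp_pos: [0.5536, 0.0163, 0.1623]
orientation: [0.653, 0.757, -0.002, -0.001]
contact_force: [-0.7, 0.3, -2.2]
width: 0.439
```

```bash
python3 - <<'E'
from h import *
state(); k=cal("wrist"); im=cams.get_image("wrist")
cv2.imwrite("pics/w10.png",cv2.resize(im[200:360,180:460],None,fx=2.5,fy=2.5,interpolation=cv2.INTER_CUBIC))
o=sensors.get_obs();print(o["t"])
E
```

```text
t17.92 tcp [0.5536 0.0163 0.1623] jaw deg 8.4 tilt [-0.004 -0.001] F [-0.7  0.3 -2.2] w 38.7 q [-0.16  0.71  0.08  1.86 -0.09  0.58  0.12]
17.9667
```

View pics/w10.png

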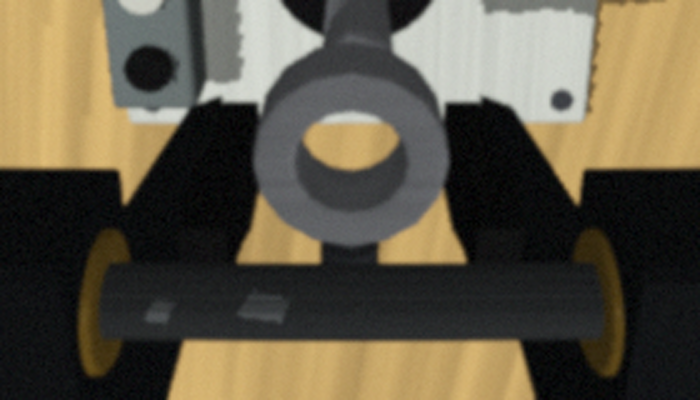

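Seen past the collar, the spindle sits about 3 mm to the right of the ring's centre (crop x 360 against 351). Correcting and descending to the tip.

>>> jog_arm([
  {"gripper": 30,"translation": [-0.06,0.1,0],"rot": [0,0,0]},
  {"gripper": 30,"translation": [0,0,0.5],"rot": [0,0,0]},
  {"gripper": 30,"translation": [0,0,0.5],"rot": [0,0,0]},
  {"gripper": 30,"translation": [0,0,0.3],"rot": [0,0,0]},
  {"gripper": 30,"translation": [0,0,0.1],"rot": [0,0,0]},
  {"gripper": 30,"translation": [0,0,0.1],"rot": [0,0,0]},
  {"gripper": 30,"translation": [0,0,0.1],"rot": [0,0,0]},
  {"gripper": 30,"translation": [0,0,0],"rot": [0,0,0]},
])

```text
t: 18.63
tcp_pos: [0.557, 0.0154, 0.1237]
orientation: [0.654, 0.757, -0.001, -0.0]
contact_force: [-1.7, -0.9, -0.6]
width: 0.438
```

```bash
python3 -c "
from h import *
state();print(np.round(sensors.get_obs()['wrist_torque'],2))"
```

```text
t18.63 tcp [0.557  0.0154 0.1237] jaw deg 8.4 tilt [-0.001 -0.   ] F [-1.7 -0.9 -0.6] w 38.6 q [-0.15  0.77  0.06  1.88 -0.09  0.5   0.13]
[-0.17  0.33  0.  ]
```

>>> jog_arm([
  {"gripper": 30,"translation": [0,0,0.1],"rot": [0,0,0]},
  {"gripper": 30,"translation": [0,0,0.1],"rot": [0,0,0]},
  {"gripper": 30,"translation": [0,0,0.1],"rot": [0,0,0]},
  {"gripper": 30,"translation": [0,0,0],"rot": [0,0,0]},
  {"gripper": 30,"translation": [0,0,0],"rot": [0,0,0]},
])

```text
t: 19.05
tcp_pos: [0.5565, 0.0155, 0.1158]
orientation: [0.653, 0.757, -0.001, -0.001]
contact_force: [-3.8, -2.0, -2.2]
width: 0.441
```

```bash
python3 -c "
from h import *
state();print(np.round(sensors.get_obs()['wrist_torque'],2))"
```

```text
t19.05 tcp [0.5565 0.0155 0.1158] jaw deg 8.4 tilt [-0.002 -0.   ] F [-3.8 -2.  -2.2] w 38.9 q [-0.15  0.78  0.06  1.88 -0.09  0.48  0.13]
[-0.41  0.92  0.01]
```

>>> jog_arm([
  {"gripper": 30,"translation": [-0.01,-0.03,0.1],"rot": [0,0,0]},
  {"gripper": 30,"translation": [0,0,0.15],"rot": [0,0,0]},
  {"gripper": 30,"translation": [0,0,0.15],"rot": [0,0,0]},
  {"gripper": 30,"translation": [0,0,0.15],"rot": [0,0,0]},
  {"gripper": 30,"translation": [0,0,0],"rot": [0,0,0]},
  {"gripper": 30,"translation": [0,0,0],"rot": [0,0,0]},
])

```text
t: 19.55
tcp_pos: [0.5565, 0.0153, 0.1019]
orientation: [0.653, 0.757, -0.0, -0.0]
contact_force: [-4.3, -1.7, -4.2]
width: 0.439
```

```bash
python3 -c "
from h import *
state();print(np.round(sensors.get_obs()['wrist_torque'],2))"
```

```text
t19.55 tcp [0.5565 0.0153 0.1019] jaw deg 8.4 tilt [-0.001 -0.   ] F [-4.3 -1.7 -4.2] w 38.7 q [-0.14  0.8   0.06  1.89 -0.1   0.45  0.13]
[-0.41  0.82 -0.02]
```

>>> jog_arm([
  {"gripper": 30,"translation": [0,-0.02,0.16],"rot": [0,0,0]},
  {"gripper": 30,"translation": [0,-0.02,0.16],"rot": [0,0,0]},
  {"gripper": 30,"translation": [0,0,0.16],"rot": [0,0,0]},
  {"gripper": 30,"translation": [0,0,0.16],"rot": [0,0,0]},
  {"gripper": 30,"translation": [0,0,0],"rot": [0,0,0]},
  {"gripper": 30,"translation": [0,0,0],"rot": [0,0,0]},
  {"gripper": 30,"translation": [0,0,0],"rot": [0,0,0]},
])

```text
t: 20.13
tcp_pos: [0.5563, 0.0155, 0.0864]
orientation: [0.653, 0.757, 0.0, 0.0]
contact_force: [-2.7, -0.8, -3.4]
width: 0.444
```

```bash
python3 - <<'E'
from h import *
state();print(np.round(sensors.get_obs()['wrist_torque'],2))
k=cal('wrist');im=cams.get_image('wrist');s=cams.get_image('scene');sc=cal('scene')
p=proj('scene',[.556,.016,.09],sc);r,c=map(int,p);print(p)
a=cv2.resize(im[200:360,180:460],(560,320),interpolation=cv2.INTER_CUBIC)
b=cv2.resize(s[r-30:r+30,c-52:c+53],(490,280),interpolation=cv2.INTER_CUBIC)
o=np.zeros((600,560,3),np.uint8);o[:320]=a;o[320:,:490]=b;cv2.imwrite('pics/f.png',o)
for n in ('wrist','scene'):
  for t in ('collar','set_screw','hood_knob','flat'):
    for l in cams.landmark_of(n,t)[:1]: print(n,t,np.round(l['point'],1),round(l['confidence'],2),np.round(onz(n,l['point'],{'collar':.08,'hood_knob':.08}.get(t,.09)),4))
E
```

```text
t20.13 tcp [0.5563 0.0155 0.0864] jaw deg 8.4 tilt [0.001 0.   ] F [-2.7 -0.8 -3.4] w 39.1 q [-0.14  0.83  0.05  1.9  -0.1   0.41  0.13]
[-0.33  0.43  0.05]
[182.04299505 314.62663274]
wrist collar [247.8 320. ] 0.83 [0.5558 0.0172 0.08  ]
wrist set_screw [306.7 322.8] 0.64 [ 0.5619 -0.0135  0.09  ]
wrist flat [267.1 319.3] 0.61 [0.5563 0.011  0.09  ]
scene collar [189.4 313.9] 0.65 [0.5711 0.0018 0.08  ]
scene set_screw [184.2 307. ] 0.43 [ 0.5525 -0.0067  0.09  ]
scene hood_knob [164. 356.] 0.57 [0.5361 0.1835 0.08  ]
scene flat [180.4 312.5] 0.85 [0.546  0.0167 0.09  ]
```

View pics/f.png

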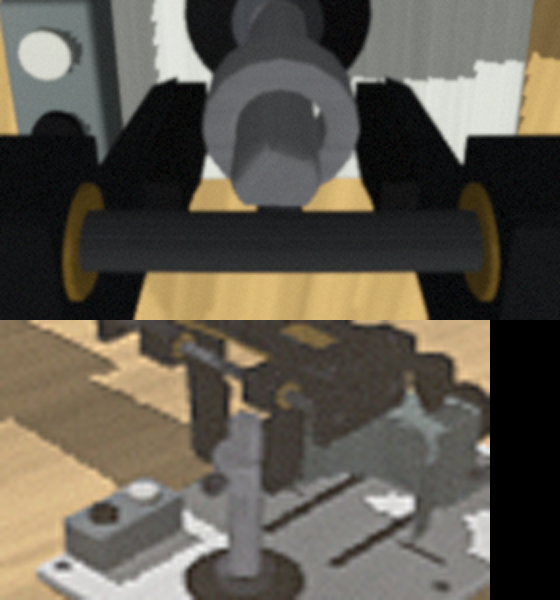

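The wrist view shows the spindle standing through the bore, its flat and the screw both toward −y at about column 280. The scene view shows the collar on the upper spindle. Forces are small and the arm is still, so I'm handing in.

```bash
python3 -c "
from h import *
state();print(job.hand_in())"
```

```text
t20.63 tcp [0.5564 0.0155 0.0867] jaw deg 8.4 tilt [0.001 0.   ] F [-1.2 -0.9 -2.2] w 38.7 q [-0.14  0.83  0.05  1.9  -0.1   0.41  0.13]
the job is handed in; nothing more can be done
None
```

I slid the hood back to the changing mark and turned the spindle until its flat faced away from the hood. I then put the collar over the spindle with its screw on the flat's side. The job was handed in at about 20.6 s with the gripper still holding the collar; no verdict was reported.

**Last checks**
- **Hood:** it measured about 0.103 m, against 0.10 m for the mark. That was taken right after the slide, and I did not touch the hood again.
- **Flat:** the jaws were at 98.3° while gripping it, and square to the plate is about 98.4°. The finger opening read 15 mm, which fits the 16 mm across the flat.
- **Collar:**
  - It is level and its underside is about 71 mm above the plate. That height is worked out from the tool height, not measured directly.
  - The opening reads about 39 mm, and the contact forces were under 5 N.
  - The wrist picture shows the spindle through the bore and the screw square to the flat.
- **Bystanders:** the arm's path kept clear of them. I did not re-measure their positions at the end.

**Disagreements**
- The camera and grip estimates of the spindle's axis differed by up to about 4 mm. The bore slid on without resistance, so this did not matter.
- The scene camera's collar landmark was about 2 cm off the wrist camera's. I went with the wrist view and the arm's own position.

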